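# Clip the cross-locking tweezers into the soldering stand and hold them open at the marks

### The job

Mount the cross-locking tweezers in the soldering stand: lay their shank in the V rest and push it down past the sprung jaw until it is fully home in the fork clip, tips over the white block. Then squeeze the two red-brown grips until the tips stand open over the two red lines on the block, 10 mm apart, without straining them far past the lines, and finish while still holding them steadily at that gap, so that I can slip the work in. Leave the cutters, fine tweezers, puffer and dial plate where they lie.

Things in the scene. Friction and masses are not known exactly. Their poses are not given: they have to be found in the camera images.
- stand: Soldering stand, screwed down: steel plate 212 x 70 x 8 mm. Origin at the plate's underside on its centre line, 10 mm nearer the clip than mid-length; x runs from the clip to the white block, z up. At x = -70 mm the fork clip (14 mm along x), at -18 the V rest (7 mm), at 94 the block. Free down to the plate between clip and rest for 41 mm, between rest and block for 86 mm. Highest part at z = 74 mm.
- clip_seat (a point): Centre of the seated shank in the fork clip (stand x = -70, y = 0, z = 58 mm). The jaw's nose covers the seat from the -y side; the fixed cheek is on the +y side. Flared mouths, open upward, here and at the V rest, catch a shank whose axis comes down within 4 mm of y = 0.
- rest_seat (a point): Centre of the seated shank in the V rest (stand x = -18, y = 0, z = 58 mm). The shank lies along the stand's x from seat to seat; it is gripped between them.
- lines_mid (a point): Point on the white ceramic block's top (38 x 52 mm) midway between the two red lines: stand x = 94, y = 0, z = 48 mm; axes as the stand's. The lines run along x for 38 mm at y = +5 and y = -5 mm.
- jaw (a joint): Steel jaw of the fork clip with a red tab, hinged below about the stand's x: 0 rad shut and empty, grows as its nose swings out (-y). A shank pushed straight down passes the nose at about 0.06 rad with about 5 N (bottoming on the seats is hard and pushes back more); the jaw then snaps back over it and rests at about 0.01 rad, holding it down.
- tweezers: Cross-locking steel tweezers on a round shank, 190 mm long, 12 mm high, lying on their side, about 75 g. Origin 6 mm below the shank's axis, under its knurled part; x runs to the tips, z up. Shank 8 mm in diameter, x = -45 to 36 mm; brass end cap 12 mm in diameter behind it; heel 11 mm wide, x = 35 to 50; then two crossing spring arms, tips at x = 138, z = 6 mm. The arms turn at x = 46.
- shank (a point): Point on the shank's axis, on the knurled part 6 mm above the tweezers' origin, where to grip it (8 mm across). Home in the stand it is at stand x = -42 mm (up to 9 mm either way is good), y = 0, z = 58 mm.
- shank_rear (a point): Point on the shank's axis, 28 mm behind point shank: the part that goes into the fork clip.
- twz_arm_l (a joint): Spring arm on the tweezers' +y side, hinged at the heel about z: 0 rad at rest with the tips closed, grows as its grip is squeezed inward; 0.052 with the tips 10 mm apart. Squeezing shuts the waist and OPENS the tips.
- twz_arm_r (a joint): The spring arm on the -y side, likewise.
- grip_l (a point): Outermost point of the +y arm's red-brown fibre grip: at rest at tweezers x = 96, y = 14.6, z = 6 mm. The grips are 10 mm high, 24 mm long, 29 mm over both at rest, and bulge here. Each mm that both are squeezed together here opens the tips 1.84 mm: 5.2 mm in all for a 10 mm gap; each then pushes back with about 5 N.
- grip_r (a point): The same on the -y arm (y = -14.6 mm).
- tip_l (a point): Inner face of the tip on the tweezers' +y side. The gap is the distance from tip_l to tip_r: 0.4 mm at rest.
- tip_r (a point): Inner face of the tip on the -y side.
- cutters: Bystander: black-handled side cutters, 31 x 89 x 9 mm; origin under the middle.
- fine_tweezers: Bystander: fine steel tweezers, 11 x 90 x 8 mm; origin under the middle.
- puffer_red: Bystander: red rubber puffer bulb, 42 x 88 x 42 mm; origin under the middle.
- dial_plate: Bystander: brass dial holder with a white face, 41 mm across, 6 mm high; origin under the middle.

How it is judged:
By the outcome, as a careful person would: the job done as asked, in the order asked, and still so for the second after the job is handed in, while the arm keeps its last pose, push and grip.
It also fails if it takes over 58 s, if anything falls off the work surface, if the arm or the gripper's body presses on something with over 40 N, if the wrist force passes 120 N, or if a joint passes its speed limit or range.

### The arm

A 7-joint arm with a two-finger parallel gripper is mounted at the origin on the work surface; the furniture and walls round the work are solid. World frame = base frame: x ahead of the robot, y to its left, z up, the work surface at z = 0. Lengths are in m, angles in rad, forces in N, time in s.
With the tool pointing down it reaches from about 0.4 to 0.85 m from the base axis. Payload 10.4 kg.
Tool frame: the origin (TCP) lies at the very end of the fingers, on their centre line; the grasp point (between the pads) lies 19 mm behind it (arm.pinch_z is the distance from the TCP to the grasp point, in m); z points along the fingers, y is the direction in which the jaws open and shut (so a half turn about z gives the same grasp; the last joint's range is limited). The gripper opens to 87 mm and grips with 3 to 60 N. Pads are 19 mm wide; open, the fingers measure 117 mm over their backs; the gripper's body (75 mm by 190 mm) begins 51 mm behind the grasp point.
Start: joints at [-1.317, 0.332, -0.065, 1.46, 0.022, 1.35, -0.088], TCP at [0.171, 0.601, 0.223] pointing down, gripper open.
Joint ranges: [-2.6, 2.6], [-0.5, 2.12], [-1.47, 1.34], [0.16, 2.42], [-1.27, 4.41], [0.06, 2.06], [-2.6, 2.6]. Speed limits (rad/s): [2.22, 2.22, 2.79, 2.79, 3.14, 3.14, 3.14].

### API

Orientations are given as a rotation vector (axis times angle).
In Python, from workcell import arm gives the robot as it stands. The module is installed in compiled form; this text tells all that it offers.
- The arm moves only by the tool move_arm, never from a script. Its argument "motion" is a list of rows, each a list of 5 numbers: the closure, from -1 (fully open) to 1 (shut), so that 0 is half open, then the shift along the tool's x, y, z in m, then the turn about the tool's z in degrees. In form: [[jaw, x, y, z, roll], ...]. A call has 1 to 20 rows; each row is the pose to reach, as a shift and turn from the pose commanded when the call began, along the tool's axes at that moment; what a row does not reach only later rows make up. A row lasts 1/8 s, in which the tool goes at most 62.5 mm and 10.7 degrees, less where a joint would pass 70% of its speed; a pose out of reach is approached as far as the arm can. A call with a gripper value outside its range is refused whole. The fingers move at their own pace and stop on an object; "grip_force" is the grip in N (left out, the last holds). Time passes only in rows, so rows that repeat a pose let the fingers close. It gives the time, the measured TCP pose, the force and the opening at its end, in the units of the state.
- arm.sense(): the state, without advancing time (a new reading comes with each control period).
- arm.grab_frame(name): name is "scene" or "top" or "wrist"; returns a dict with "pixels" (480x640x3 uint8, blue, green, red), "fx", "fy", "cx", "cy" (pixels), "R" (3x3) and "t" (3): a world point X has camera coordinates R X + t. Camera axes: x right, y down, z forward; pixel columns grow to the right and rows downward; lengths in m; the calibration is good to about 2 mm. A picture is of the moment at which its call begins. There is no depth.
- arm.sign_off(): hands the job in, once; it reports no verdict.
The state is a dict: "clock": time; "q": joint angles; "dq": joint speeds; "tau": joint torques, N m; "tcp_pos": TCP position; "orientation": TCP orientation; "ft_force": force on the tool from outside, world axes, zero at the start; "moment": the same for the moment, N m; "grip_width": opening from 0.0 (shut) to 1.0 (fully open).
Only numpy, scipy, OpenCV 4.12 (cv2) and the standard library are available. Lean on these libraries where they do the work, as an engineer would, in place of code of your own. Each camera call takes 0.05 s, during which the arm holds its last target.

## Working session

There is one attempt and no reset: what is moved stays moved. The work goes in short steps, Python scripts to look and compute and a tool call to move; the robot and the scene stay as the last step left them, time stands still between calls to the robot, and variables do not carry over. Pictures are saved under pics/ and viewed, and the job is handed in when it is done.

Besides the shell and the picture viewer there is one more tool, called after "Request:" as name(argument=value, ...), one argument or row to a line, values as JSON. move_arm: Moves the arm, as the interface text tells. Its arguments: {"type":"object","properties":{"motion":{"type":"array","items":{"type":"array","items":{"type":"number"}}},"grip_force":{"type":"number"}},"required":["motion"]}

```bash
mkdir -p pics; python3 - <<'E'
from workcell import arm
import cv2
print(arm.sense(), arm.pinch_z)
for n in ["scene","top","wrist"]:
    f=arm.grab_frame(n); cv2.imwrite(f"pics/a_{n}.png",f["pixels"]); print(n,f["fx"],f["fy"],f["cx"],f["cy"],f["R"],f["t"])
E
```

```text
{'clock': 0.0, 'q': array([-1.31661155,  0.33285373, -0.06471657,  1.46095298,  0.02164844,
        1.34990829, -0.08849487]), 'dq': array([-0.00163416, -0.0004831 ,  0.00013148, -0.00188533,  0.00028488,
        0.00109111,  0.00064332]), 'tau': array([ 1.10662506e-04, -6.23264122e+01,  2.47333373e-02, -3.89887261e+01,
       -6.14644960e-02,  3.97421373e-02,  1.10954700e-04]), 'tcp_pos': array([0.17069495, 0.60082837, 0.22175977]), 'orientation': array([-4.33291837e-01, -3.11147966e+00,  2.23463092e-03]), 'ft_force': array([ 0.53097898, -0.72995431, -0.18759781]), 'moment': array([-0.07970844,  0.0390751 ,  0.0349707 ]), 'grip_width': 0.997580191109357} 0.0187
scene 514.7142900090042 514.7142900090042 316.6136291555821 245.47725647648568 [[ 0.95681203 -0.29060013 -0.00789308]
 [-0.20635806 -0.65981677 -0.72253593]
 [ 0.20476105  0.69295988 -0.69128831]] [-0.53218991  0.16490328  1.07394286]
top 466.7720849107282 466.7720849107282 313.99123745178804 243.2212611338948 [[-0.0240857  -0.99970694 -0.00243217]
 [-0.98677164  0.02416406 -0.16030544]
 [ 0.16031723 -0.00146108 -0.98706446]] [-0.00910206  0.5613469   0.85921409]
wrist 427.8080453691884 427.8080453691884 326.8057202979528 237.8003127162877 [[ 0.27327592  0.96193372 -0.00194756]
 [ 0.92226258 -0.26142921  0.28475692]
 [ 0.27340814 -0.07961337 -0.95859778]] [-0.6244346  -0.03434335  0.39009748]
```

View pics/a_scene.png

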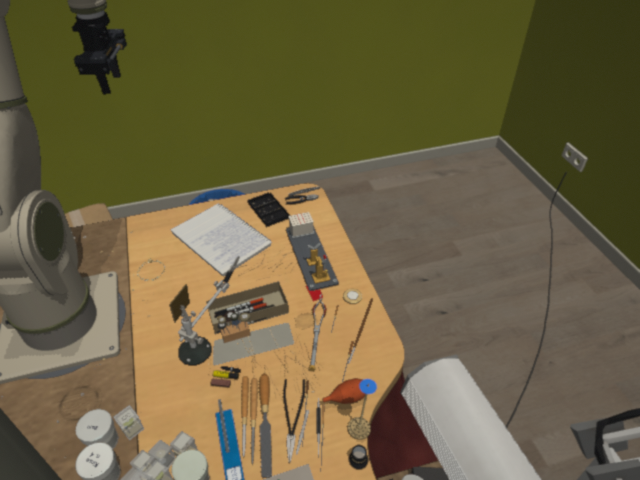

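View pics/a_top.png

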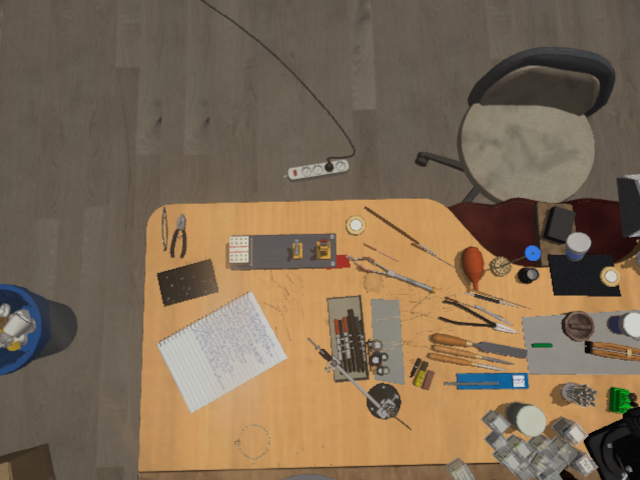

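View pics/a_wrist.png

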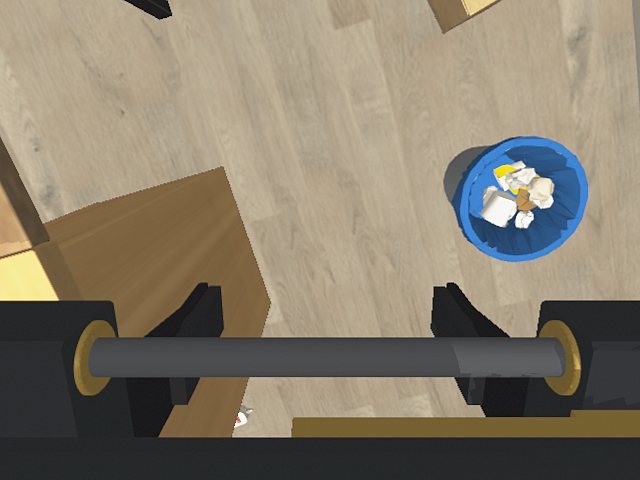

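```bash
python3 - <<'E'
import cv2
i=cv2.imread("pics/a_top.png"); cv2.imwrite("pics/b_top.png",cv2.resize(i[210:310,220:450],None,fx=3.45,fy=3.45,interpolation=cv2.INTER_CUBIC))
i=cv2.imread("pics/a_scene.png"); cv2.imwrite("pics/b_scene.png",cv2.resize(i[200:385,270:400],None,fx=3.2,fy=3.2,interpolation=cv2.INTER_CUBIC))
E
```

```text
(no output)
```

View pics/b_top.png

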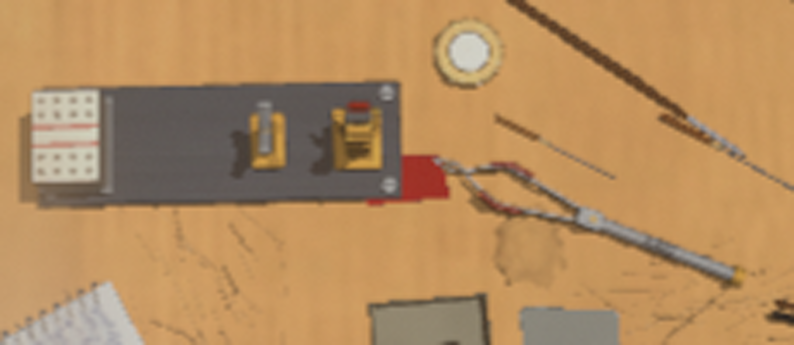

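View pics/b_scene.png

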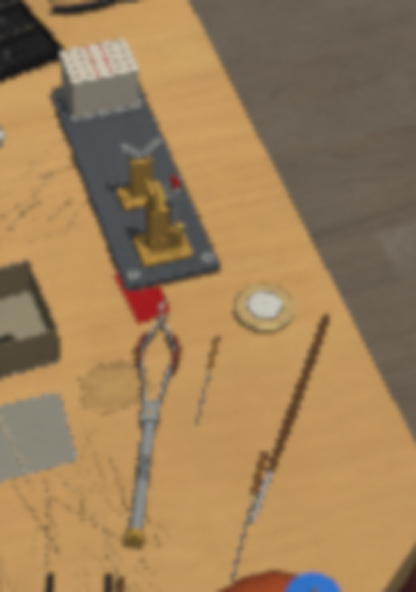

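```bash
cat > h.py <<'E'
import numpy as np, cv2
from workcell import arm
def ray(f,u,v,z):
    R=np.array(f["R"]);t=np.array(f["t"]);c=-R.T@t
    d=R.T@np.array([(u-f["cx"])/f["fx"],(v-f["cy"])/f["fy"],1]);
    return c+d*(z-c[2])/d[2]
def proj(f,X):
    p=np.array(f["R"])@np.array(X)+np.array(f["t"]);return f["fx"]*p[0]/p[2]+f["cx"],f["fy"]*p[1]/p[2]+f["cy"]
E
python3 - <<'E'
from h import *
np.set_printoptions(precision=4,suppress=True)
f=arm.grab_frame("top")
for n,u,v,z in [("cap",740,275,.006),("heel",590,218,.006),("tip",438,160,.006),("c1",400,83,.008),("c2",400,202,.008),("b1",32,92,.048),("b2",98,90,.048),("b3",98,183,.048),("b4",32,183,.048),("lm",65,135,.048),("rest",266,127,.066),("clip",357,135,.066)]:
    print(n,ray(f,220+u/3.45,210+v/3.45,z))
f=arm.grab_frame("scene")
for n,u,v,z in [("cap",134,540,.006),("heel",149,410,.006),("tip",162,315,.006),("c1",130,285,.008),("c2",218,265,.008),("lm",97,62,.048)]:
    print(n,ray(f,270+u/3.2,200+v/3.2,z))
E
```

```text
cap [ 0.4678 -0.2602  0.006 ]
heel [ 0.5028 -0.1754  0.006 ]
tip [ 0.5389 -0.0885  0.006 ]
c1 [ 0.5847 -0.0677  0.008 ]
c2 [ 0.5146 -0.0655  0.008 ]
b1 [0.5774 0.141  0.048 ]
b2 [0.5776 0.104  0.048 ]
b3 [0.5251 0.104  0.048 ]
b4 [0.526  0.1408 0.048 ]
lm [0.5525 0.1224 0.048 ]
rest [0.5515 0.0094 0.066 ]
clip [ 0.5459 -0.0403  0.066 ]
cap [ 0.4677 -0.2605  0.006 ]
heel [ 0.5042 -0.171   0.006 ]
tip [ 0.5357 -0.0976  0.006 ]
c1 [ 0.5222 -0.067   0.008 ]
c2 [ 0.5856 -0.0675  0.008 ]
lm [0.552  0.1198 0.048 ]
```

Request:
move_arm(
  motion=[
    [-1, -0.048, -0.024, 0, 6],
    [-1, -0.096, -0.048, 0, 12],
    [-1, -0.144, -0.072, 0, 18],
    [-1, -0.192, -0.096, 0, 24],
    [-1, -0.24, -0.12, 0, 30],
    [-1, -0.288, -0.144, 0, 36],
    [-1, -0.337, -0.165, 0, 42],
    [-1, -0.356, -0.218, 0, 48],
    [-1, -0.375, -0.271, 0, 54],
    [-1, -0.394, -0.324, 0, 60],
    [-1, -0.413, -0.377, 0, 66],
    [-1, -0.432, -0.43, 0, 72],
    [-1, -0.451, -0.483, 0, 78],
    [-1, -0.47, -0.536, 0, 84],
    [-1, -0.489, -0.589, 0, 90],
    [-1, -0.508, -0.642, 0, 94],
    [-1, -0.527, -0.695, 0, 96.7],
    [-1, -0.527, -0.695, 0, 96.7],
    [-1, -0.527, -0.695, 0, 96.7],
    [-1, -0.527, -0.695, 0, 96.7],
  ],
)

```text
clock: 2.75
tcp_pos: [0.4881, -0.2099, 0.2224]
orientation: [-2.61, -1.747, -0.001]
ft_force: [0.3, -0.1, 0.2]
grip_width: 0.999
```

```bash
python3 - <<'E'
from h import *
f=arm.grab_frame("wrist");cv2.imwrite("pics/c_wrist.png",f["pixels"])
s=arm.sense();print(s["clock"],s["tcp_pos"],s["orientation"])
E
```

```text
2.8 [ 0.48813403 -0.20995995  0.22251454] [-2.61058040e+00 -1.74682589e+00 -9.13307123e-04]
```

View pics/c_wrist.png

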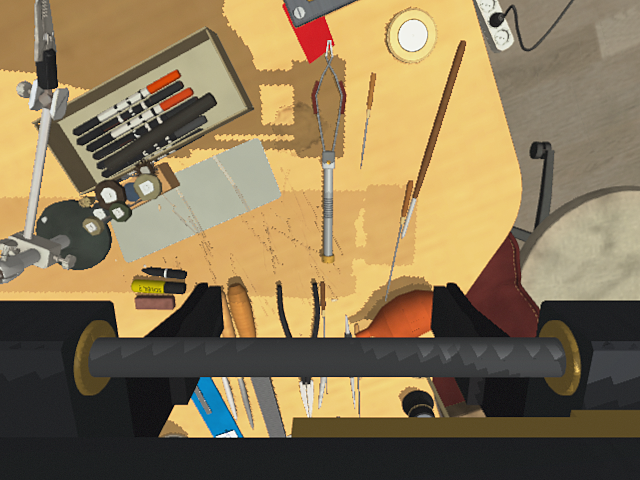

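```bash
python3 - <<'E'
from h import *
f=arm.grab_frame("wrist");im=f["pixels"]
for n,u,v,z in [("cap end",327,262,.006),("heelrear",328,164,.006),("heelfront",328,152,.006),("shankA",327.5,240,.006),("shankB",328,180,.006),("tip",329,41,.006),("gripL",314,97,.006),("gripR",345,97,.006),("stdcorner",288,6,.008)]:
    print(n,ray(f,u,v,z).round(4))
cv2.imwrite("pics/d.png",cv2.resize(im[30:270,280:380],None,fx=2.5,fy=2.5,interpolation=cv2.INTER_NEAREST))
s=arm.sense();a=s["orientation"];R=cv2.Rodrigues(np.array(a))[0];print(R.round(4))
E
```

```text
cap end [ 0.4666 -0.2628  0.006 ]
heelrear [ 0.5021 -0.1791  0.006 ]
heelfront [ 0.506  -0.1695  0.006 ]
shankA [ 0.4752 -0.2432  0.006 ]
shankB [ 0.4967 -0.1921  0.006 ]
tip [ 0.5404 -0.0881  0.006 ]
gripL [ 0.5124 -0.1231  0.006 ]
gripR [ 0.5365 -0.133   0.006 ]
stdcorner [ 0.5201 -0.0526  0.008 ]
[[ 3.817e-01  9.243e-01  2.000e-04]
 [ 9.243e-01 -3.817e-01  7.000e-04]
 [ 7.000e-04 -1.000e-04 -1.000e+00]]
```

View pics/d.png

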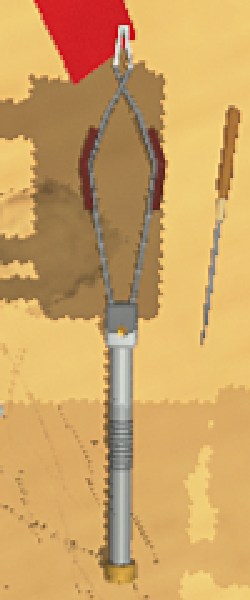

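Request:
move_arm(
  motion=[
    [0.3, -0.005, 0.001, 0.04, 0.4],
    [0.3, -0.005, 0.001, 0.09, 0.4],
    [0.3, -0.005, 0.001, 0.14, 0.4],
    [0.3, -0.005, 0.001, 0.17, 0.4],
    [0.3, -0.005, 0.001, 0.19, 0.4],
    [0.3, -0.005, 0.001, 0.205, 0.4],
    [0.3, -0.005, 0.001, 0.213, 0.4],
    [0.3, -0.005, 0.001, 0.218, 0.4],
    [0.3, -0.005, 0.001, 0.22, 0.4],
    [0.3, -0.005, 0.001, 0.22, 0.4],
    [0.3, -0.005, 0.001, 0.22, 0.4],
  ],
)

```text
clock: 4.22
tcp_pos: [0.4871, -0.2164, 0.0029]
orientation: [2.619, 1.735, 0.001]
ft_force: [-0.1, 0.0, -1.4]
grip_width: 0.351
```

```bash
python3 - <<'E'
from h import *
f=arm.grab_frame("wrist");cv2.imwrite("pics/e_wrist.png",f["pixels"])
s=arm.sense();print(s["clock"],s["tcp_pos"],s["ft_force"],s["grip_width"])
E
```

```text
4.275 [ 0.48703984 -0.21633749  0.00282609] [-0.11385183 -0.45346786  0.18555582] 0.35654039381764524
```

View pics/e_wrist.png

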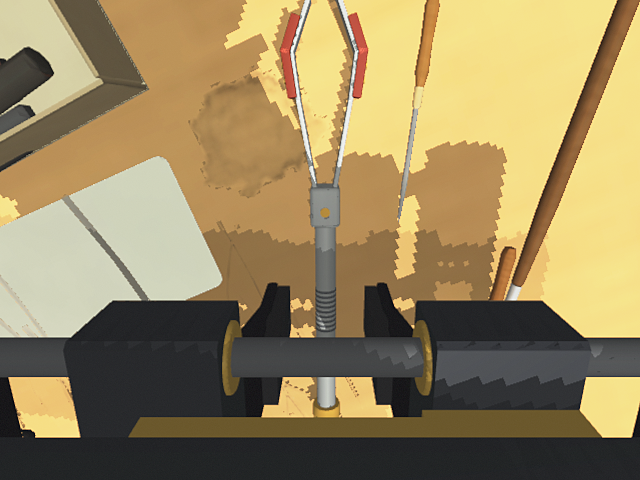

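Request:
move_arm(
  motion=[
    [0.3, 0, 0, 0.001, 0],
    [0.3, 0, 0, 0.0015, 0],
    [1, 0, 0, 0.0015, 0],
    [1, 0, 0, 0.0015, 0],
    [1, 0, 0, 0.0015, 0],
    [1, 0, 0, 0.0015, 0],
    [1, 0, 0, 0.0015, 0],
    [1, 0, 0, 0.0015, 0],
  ],
  grip_force=50,
)

```text
clock: 5.28
tcp_pos: [0.4868, -0.2163, 0.001]
orientation: [-2.619, -1.735, -0.0]
ft_force: [0.1, 0.1, -0.2]
grip_width: 0.072
```

Request:
move_arm(
  motion=[
    [1, 0, 0, -0.005, 0],
    [1, 0, 0, -0.015, 0],
    [1, 0, 0, -0.035, 0],
    [1, 0, 0, -0.06, 0],
    [1, 0, 0, -0.09, 0],
    [1, 0, 0, -0.12, 0],
    [1, 0, 0, -0.14, 0],
    [1, 0, 0, -0.15, 0],
    [1, 0, 0, -0.15, 0],
    [1, 0, 0, -0.15, 0],
  ],
)

```text
clock: 6.52
tcp_pos: [0.4864, -0.2161, 0.1504]
orientation: [-2.618, -1.734, 0.001]
ft_force: [-0.4, -0.3, -1.5]
grip_width: 0.07
```

```bash
python3 - <<'E'
from h import *
f=arm.grab_frame("wrist");cv2.imwrite("pics/f_wrist.png",f["pixels"])
s=arm.sense();print(s["clock"],s["tcp_pos"],s["ft_force"],s["grip_width"],cv2.Rodrigues(s["orientation"])[0].round(4))
E
```

```text
6.575 [ 0.48632022 -0.21614325  0.15028333] [-0.26030979 -0.3578584  -1.27328216] 0.07352505254890629 [[ 3.901e-01  9.208e-01 -1.300e-03]
 [ 9.208e-01 -3.901e-01  3.000e-04]
 [-3.000e-04 -1.300e-03 -1.000e+00]]
```

View pics/f_wrist.png

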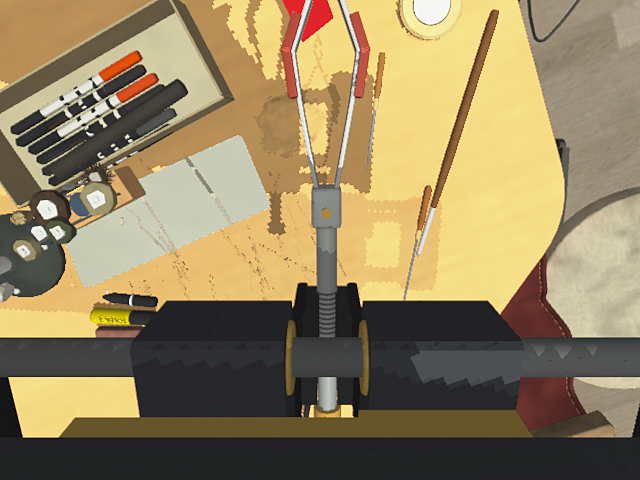

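Request:
move_arm(
  motion=[
    [1, 0.015, -0.001, 0, -2],
    [1, 0.045, -0.004, 0, -5],
    [1, 0.08, -0.008, 0, -9],
    [1, 0.115, -0.011, 0, -13],
    [1, 0.15, -0.014, 0, -17],
    [1, 0.18, -0.017, 0, -20],
    [1, 0.2, -0.019, 0, -22],
    [1, 0.21, -0.019, 0, -22.3],
    [1, 0.21, -0.019, 0, -22.3],
    [1, 0.21, -0.019, 0, -22.3],
    [1, 0.21, -0.019, 0, -22.3],
  ],
)

```text
clock: 7.95
tcp_pos: [0.5511, -0.0166, 0.1511]
orientation: [2.236, 2.207, 0.0]
ft_force: [-0.6, -0.1, -0.4]
grip_width: 0.074
```

```bash
python3 - <<'E'
from h import *
for n in ["wrist","top","scene"]:
    f=arm.grab_frame(n);cv2.imwrite(f"pics/g_{n}.png",f["pixels"])
s=arm.sense();print(s["clock"],s["tcp_pos"],s["ft_force"],s["grip_width"],cv2.Rodrigues(s["orientation"])[0].round(4))
i=cv2.imread("pics/g_top.png"); cv2.imwrite("pics/g_topc.png",cv2.resize(i[200:300,220:380],None,fx=5,fy=5,interpolation=cv2.INTER_CUBIC))
i=cv2.imread("pics/g_scene.png"); cv2.imwrite("pics/g_scenec.png",cv2.resize(i[180:320,240:400],None,fx=4,fy=4,interpolation=cv2.INTER_CUBIC))
E
```

```text
8.1 [ 0.55115843 -0.01599341  0.15108162] [ 0.35139248  0.72654532 -1.01063885] 0.07567566230110334 [[ 1.230e-02  9.999e-01  1.000e-04]
 [ 9.999e-01 -1.230e-02  1.000e-04]
 [ 1.000e-04  1.000e-04 -1.000e+00]]
```

View pics/g_wrist.png

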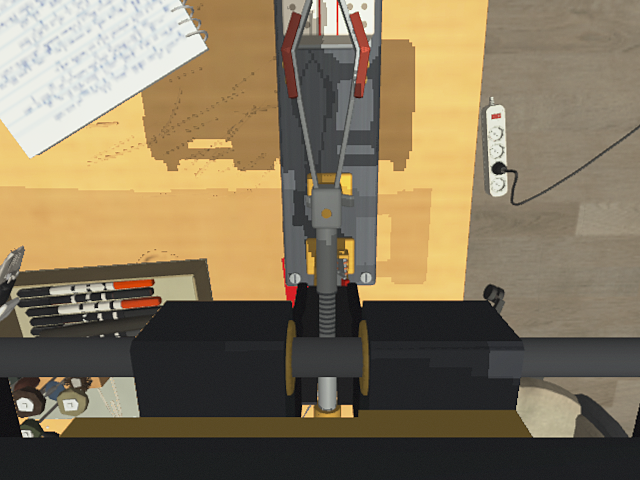

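View pics/g_topc.png

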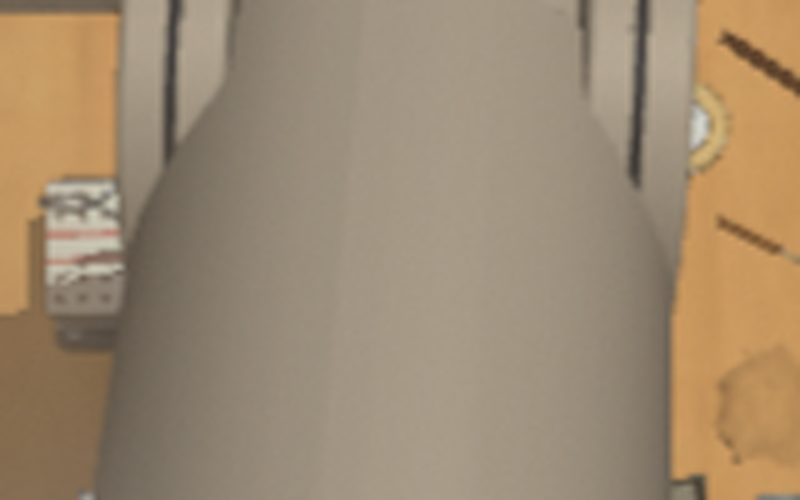

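View pics/g_scenec.png

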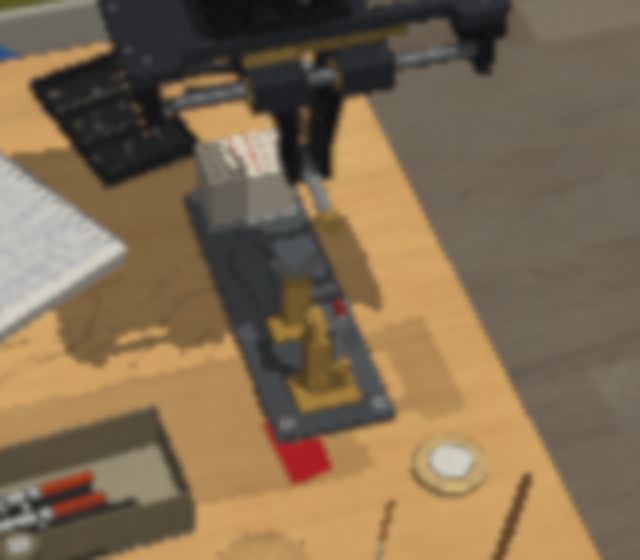

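```bash
python3 - <<'E'
import cv2
i=cv2.imread("pics/g_wrist.png"); cv2.imwrite("pics/g_wa.png",cv2.resize(i[0:150,260:400],None,fx=4,fy=4,interpolation=cv2.INTER_NEAREST));cv2.imwrite("pics/g_wb.png",cv2.resize(i[150:300,260:400],None,fx=4,fy=4,interpolation=cv2.INTER_NEAREST))
E
```

```text
(no output)
```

View pics/g_wa.png

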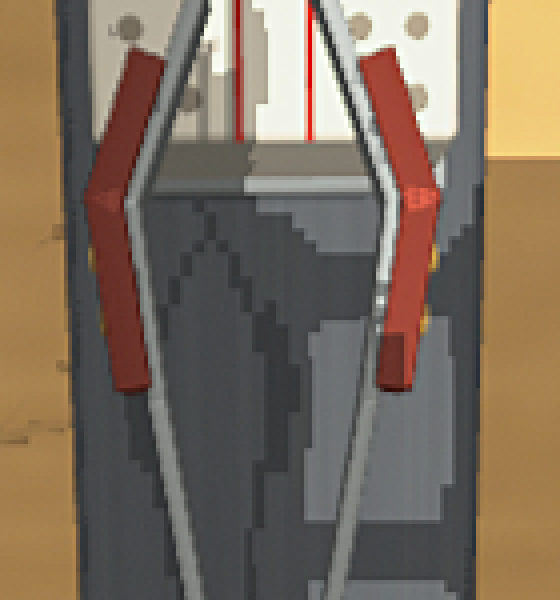

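View pics/g_wb.png

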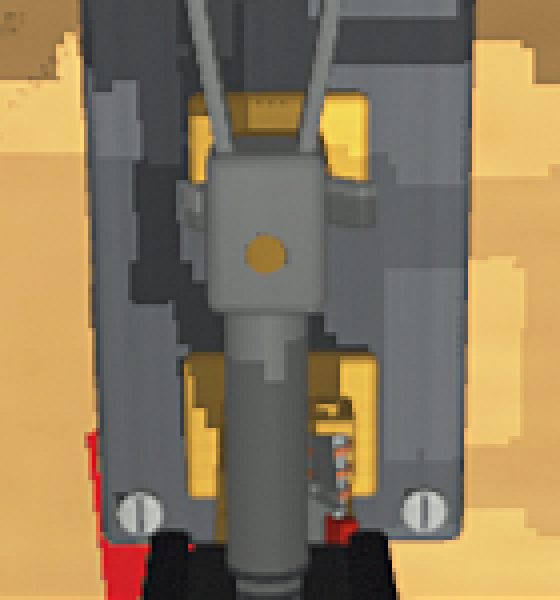

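```bash
python3 - <<'E'
from h import *
f=arm.grab_frame("wrist")
P={}
for n,u,v,z in [("lL",319.75,34.5,.048),("lR",337.5,34.5,.048),("lL0",319.75,1,.048),("lR0",337.5,1,.048),("bL",282.5,34.5,.048),("bR",374.75,34.5,.048),("pL1",280,140,.008),("pR1",379,140,.008),("pL2",285.75,275,.008),("pR2",376,275,.008),("sL",295,278.25,.009),("sR",366,278,.009),("end",330,285,.008),("sh",326.75,262.5,.156),("heel",326.5,207.5,.156),("gripL",282,50,.156),("gripR",368.5,50,.156),("heelrear",327,227.5,.156)]:
    P[n]=ray(f,u,v,z);print(n,P[n].round(4))
for a,b in [("lL","lR"),("bL","bR"),("pL1","pR1"),("pL2","pR2"),("sL","sR")]: print(a,((P[a]+P[b])/2).round(4), np.linalg.norm(P[a]-P[b]).round(4))
E
```

```text
lL [0.5488 0.1036 0.048 ]
lR [0.5588 0.1035 0.048 ]
lL0 [0.5491 0.1205 0.048 ]
lR0 [0.5589 0.1204 0.048 ]
bL [0.5278 0.1039 0.048 ]
bR [0.5798 0.1032 0.048 ]
pL1 [0.5196 0.0433 0.008 ]
pR1 [0.5882 0.0425 0.008 ]
pL2 [ 0.5196 -0.057   0.008 ]
pR2 [ 0.5882 -0.0578  0.008 ]
sL [ 0.5266 -0.0593  0.009 ]
sR [ 0.5805 -0.0598  0.009 ]
end [ 0.5531 -0.0656  0.008 ]
sh [0.5515 0.0062 0.156 ]
heel [0.5516 0.0279 0.156 ]
gripL [0.5374 0.0821 0.156 ]
gripR [0.5664 0.0818 0.156 ]
heelrear [0.5517 0.0202 0.156 ]
lL [0.5538 0.1035 0.048 ] 0.01
bL [0.5538 0.1035 0.048 ] 0.052
pL1 [0.5539 0.0429 0.008 ] 0.0687
pL2 [ 0.5539 -0.0574  0.008 ] 0.0686
sL [ 0.5536 -0.0595  0.009 ] 0.0539
```

Request:
move_arm(
  motion=[
    [1, 0.001, 0.0017, 0.01, 0],
    [1, 0.001, 0.0017, 0.03, 0],
    [1, 0.001, 0.0017, 0.05, 0],
    [1, 0.001, 0.0017, 0.062, 0],
    [1, 0.001, 0.0017, 0.066, 0],
    [1, 0.001, 0.0017, 0.066, 0],
    [1, 0.001, 0.0017, 0.066, 0],
  ],
)

```text
clock: 9.02
tcp_pos: [0.5534, -0.0145, 0.0856]
orientation: [2.234, 2.208, 0.001]
ft_force: [-0.5, 0.6, -1.0]
grip_width: 0.073
```

```bash
python3 - <<'E'
from h import *
for n in ["wrist","scene"]:
    f=arm.grab_frame(n);cv2.imwrite(f"pics/h_{n}.png",f["pixels"])
s=arm.sense();print(s["clock"],s["tcp_pos"],s["ft_force"],s["grip_width"],cv2.Rodrigues(s["orientation"])[0].round(4))
i=cv2.imread("pics/h_scene.png"); cv2.imwrite("pics/h_scenec.png",cv2.resize(i[190:310,260:360],None,fx=5,fy=5,interpolation=cv2.INTER_CUBIC))
i=cv2.imread("pics/h_wrist.png");cv2.imwrite("pics/h_wc.png",cv2.resize(i[0:300,230:430],None,fx=2,fy=2,interpolation=cv2.INTER_NEAREST))
E
```

```text
9.125 [ 0.55328919 -0.01449156  0.08555191] [-0.41769662  0.44378784 -1.86088436] 0.07033333903668572 [[ 1.140e-02  9.999e-01  9.000e-04]
 [ 9.999e-01 -1.140e-02  3.000e-04]
 [ 3.000e-04  9.000e-04 -1.000e+00]]
```

View pics/h_wc.png

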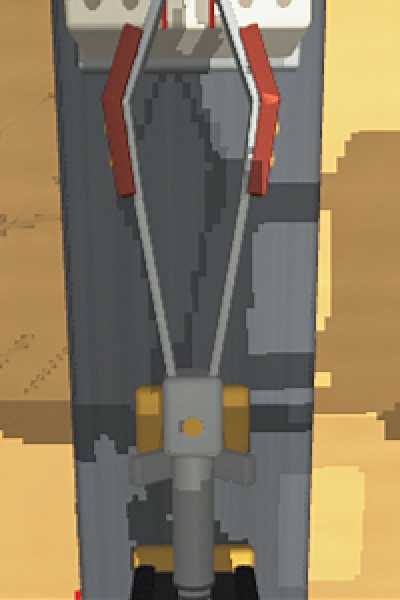

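View pics/h_scenec.png

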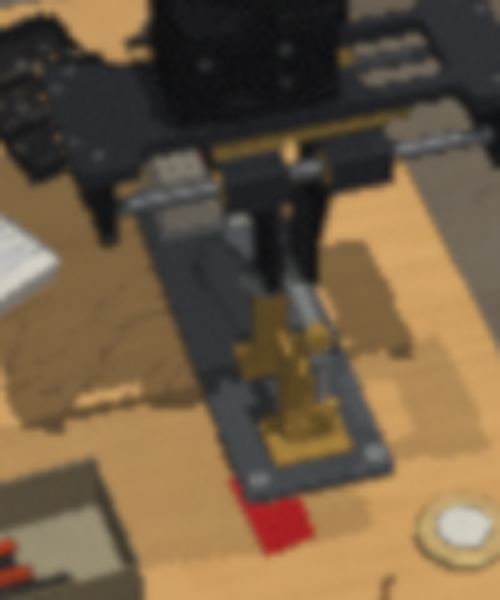

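Request:
move_arm(
  motion=[
    [1, 0, 0, 0.005, -0.2],
    [1, 0, 0, 0.01, -0.4],
    [1, 0, 0, 0.014, -0.4],
    [1, 0, 0, 0.018, -0.4],
    [1, 0, 0, 0.021, -0.4],
    [1, 0, 0, 0.023, -0.4],
    [1, 0, 0, 0.023, -0.4],
  ],
)

```text
clock: 10.0
tcp_pos: [0.5531, -0.0146, 0.0621]
orientation: [2.226, 2.216, 0.0]
ft_force: [-0.7, -0.4, -0.4]
grip_width: 0.07
```

Request:
move_arm(
  motion=[
    [1, 0, 0, 0.001, 0],
    [1, 0, 0, 0.002, 0],
    [1, 0, 0, 0.003, 0],
    [1, 0, 0, 0.004, 0],
    [1, 0, 0, 0.005, 0],
    [1, 0, 0, 0.005, 0],
  ],
)

```text
clock: 10.75
tcp_pos: [0.5531, -0.0146, 0.057]
orientation: [2.226, 2.216, 0.0]
ft_force: [-0.1, -0.9, 2.7]
grip_width: 0.073
```

Contact is starting; continue in small steps.

Request:
move_arm(
  motion=[
    [1, 0, 0, 0.001, 0],
    [1, 0, 0, 0.002, 0],
    [1, 0, 0, 0.002, 0],
  ],
)

```text
clock: 11.12
tcp_pos: [0.5531, -0.0146, 0.0549]
orientation: [2.226, 2.216, 0.0]
ft_force: [2.2, -0.6, 0.8]
grip_width: 0.07
```

Request:
move_arm(
  motion=[
    [1, 0, 0, 0.001, 0],
    [1, 0, 0, 0.002, 0],
    [1, 0, 0, 0.002, 0],
  ],
)

```text
clock: 11.5
tcp_pos: [0.5531, -0.0145, 0.053]
orientation: [2.226, 2.216, 0.0]
ft_force: [3.0, -0.0, 1.3]
grip_width: 0.074
```

```bash
python3 - <<'E'
from h import *
for n in ["wrist","scene"]:
    f=arm.grab_frame(n);cv2.imwrite(f"pics/i_{n}.png",f["pixels"])
s=arm.sense();print(s["clock"],s["tcp_pos"],s["ft_force"],s["moment"],s["grip_width"])
i=cv2.imread("pics/i_scene.png"); cv2.imwrite("pics/i_scenec.png",cv2.resize(i[190:310,260:360],None,fx=5,fy=5,interpolation=cv2.INTER_CUBIC))
E
```

```text
11.6 [ 0.55304874 -0.01451814  0.05296576] [ 3.26618399 -1.41181111  1.718639  ] [-0.16109265 -0.6376987   0.03353897] 0.07426221679544429
```

View pics/i_scenec.png

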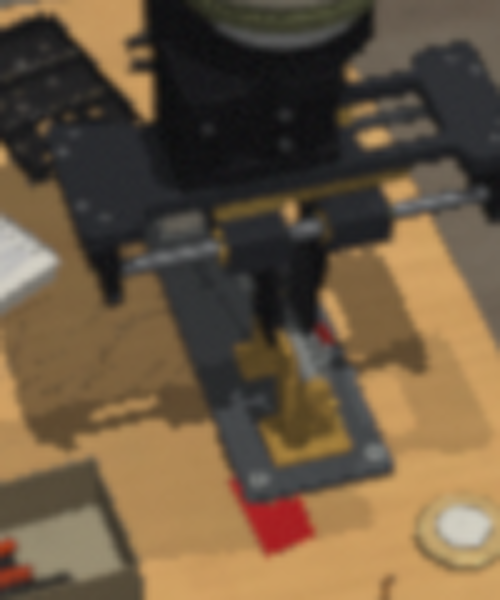

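View pics/i_wrist.png

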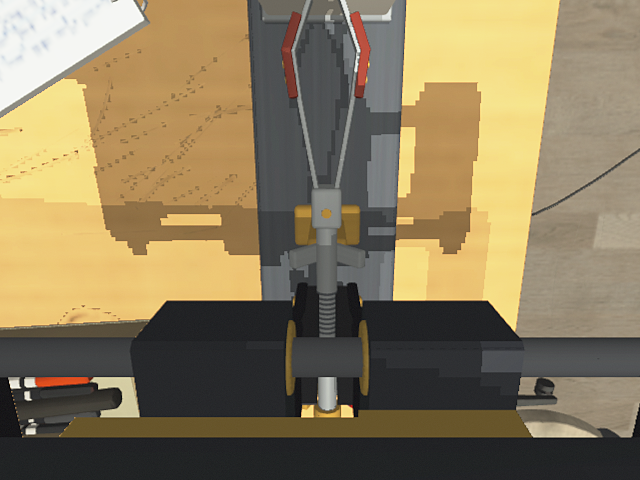

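Request:
move_arm(
  motion=[
    [1, 0, 0.0005, 0.0005, 0],
    [1, 0, 0.0005, 0.001, 0],
    [1, 0, 0.0005, 0.001, 0],
  ],
)

```text
clock: 11.98
tcp_pos: [0.5532, -0.0145, 0.0525]
orientation: [-2.226, -2.216, -0.0]
ft_force: [-2.8, 1.2, 10.4]
grip_width: 0.076
```

Request:
move_arm(
  motion=[
    [1, 0, 0, 0.0005, 0],
    [1, 0, 0, 0.001, 0],
    [1, 0, 0, 0.001, 0],
  ],
)

```text
clock: 12.35
tcp_pos: [0.5533, -0.0146, 0.0523]
orientation: [-2.226, -2.215, -0.001]
ft_force: [-6.4, 0.5, 19.7]
grip_width: 0.073
```

```bash
python3 - <<'E'
from h import *
for n in ["scene"]:
    f=arm.grab_frame(n);cv2.imwrite(f"pics/j_{n}.png",f["pixels"])
s=arm.sense();print(s["clock"],s["tcp_pos"],s["ft_force"],s["moment"],s["grip_width"])
o=[]
for k in "ahij":
    i=cv2.imread(f"pics/{k}_scene.png");o.append(cv2.resize(i[240:290,295:345],None,fx=8,fy=8,interpolation=cv2.INTER_CUBIC))
import numpy as np
cv2.imwrite("pics/j_c.png",cv2.resize(np.vstack([np.hstack(o[:2]),np.hstack(o[2:])]),(600,600)))
E
```

```text
12.4 [ 0.55334056 -0.01453553  0.05236094] [-6.69304359 -0.41198188 20.75416423] [-0.04597257  1.5346844  -0.04540645] 0.07356169946843612
```

View pics/j_c.png

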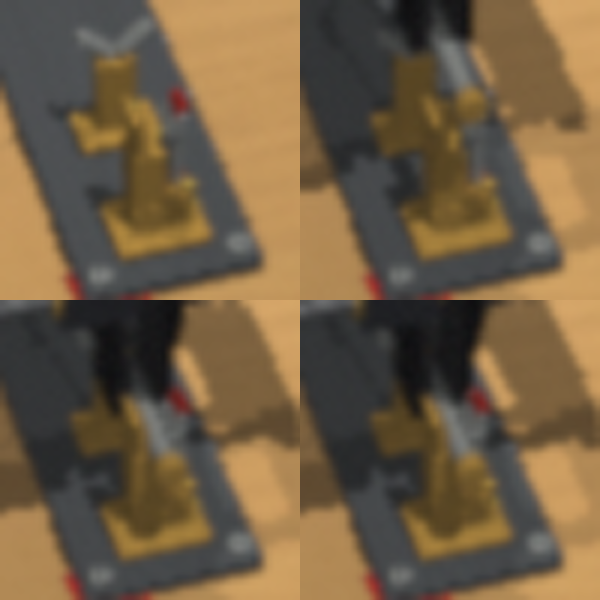

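Request:
move_arm(
  motion=[
    [1, 0, -0.0004, -0.0005, 0],
    [1, 0, -0.0004, -0.001, 0],
    [0.6, 0, -0.0004, -0.001, 0],
    [0.3, 0, -0.0004, -0.001, 0],
    [0.3, 0, -0.0004, -0.001, 0],
    [0.3, 0, -0.0004, -0.001, 0],
    [0.3, 0, -0.0004, -0.01, 0],
    [0.3, 0, -0.0004, -0.03, 0],
    [0.3, 0, -0.0004, -0.06, 0],
    [0.3, 0, -0.0004, -0.09, 0],
    [0.3, 0, -0.0004, -0.09, 0],
  ],
)

```text
clock: 13.78
tcp_pos: [0.5545, -0.0146, 0.1438]
orientation: [2.225, 2.215, 0.006]
ft_force: [-0.6, 0.0, -0.3]
grip_width: 0.349
```

```bash
python3 - <<'E'
from h import *
for n in ["scene","wrist"]:
    f=arm.grab_frame(n);cv2.imwrite(f"pics/k_{n}.png",f["pixels"])
s=arm.sense();print(s["clock"],s["tcp_pos"],s["ft_force"],s["moment"],s["grip_width"],cv2.Rodrigues(s["orientation"])[0].round(4))
i=cv2.imread("pics/k_scene.png"); cv2.imwrite("pics/k_scenec.png",cv2.resize(i[190:300,270:350],None,fx=5.4,fy=5.4,interpolation=cv2.INTER_CUBIC))
E
```

```text
13.875 [ 0.55303996 -0.01447927  0.14124218] [ 0.11015488  0.17864447 -0.12938244] [-0.05656541  0.05447223 -0.01690905] 0.35100502677604495 [[ 4.4e-03  1.0e+00  5.0e-04]
 [ 1.0e+00 -4.4e-03  4.0e-04]
 [ 4.0e-04  5.0e-04 -1.0e+00]]
```

View pics/k_scenec.png

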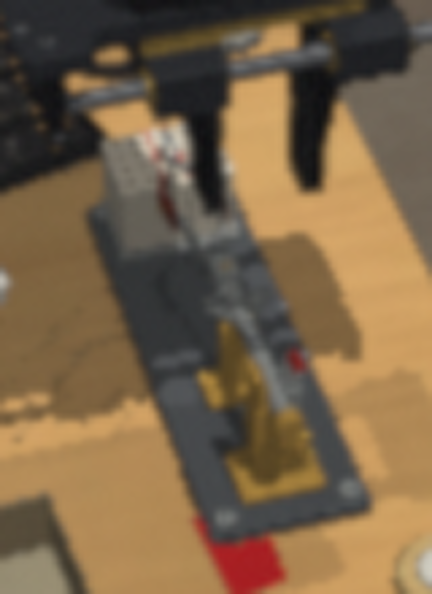

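View pics/k_wrist.png

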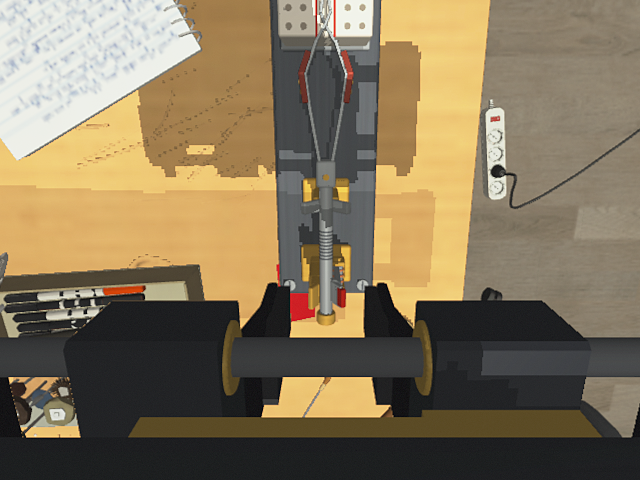

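```bash
python3 - <<'E'
from h import *
for k in "ak":
    i=cv2.imread(f"pics/{k}_scene.png").astype(int)[240:275,305:340]
    m=(i[...,2]>110)&(i[...,1]<80)&(i[...,0]<80)
    w=np.clip(i[...,2]-i[...,1]-55,0,None); w[:, :10]=0
    ys,xs=np.nonzero(m);print(k,len(xs),xs.mean()+305,ys.mean()+240)
i=cv2.imread("pics/k_wrist.png");cv2.imwrite("pics/k_w1.png",cv2.resize(i[150:330,260:400],None,fx=4,fy=3.3,interpolation=cv2.INTER_NEAREST))
cv2.imwrite("pics/k_w2.png",cv2.resize(i[0:180,260:400],None,fx=4,fy=3.3,interpolation=cv2.INTER_NEAREST))
E
```

```text
a 6 324.6666666666667 256.1666666666667
k 3 325.3333333333333 256.6666666666667
```

View pics/k_w1.png

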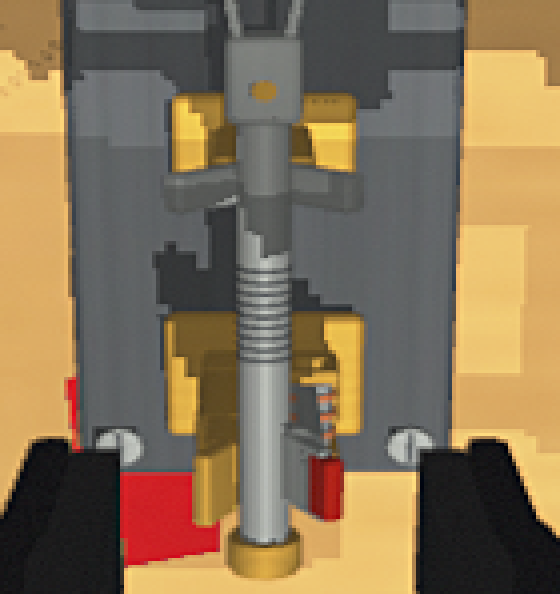

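View pics/k_w2.png

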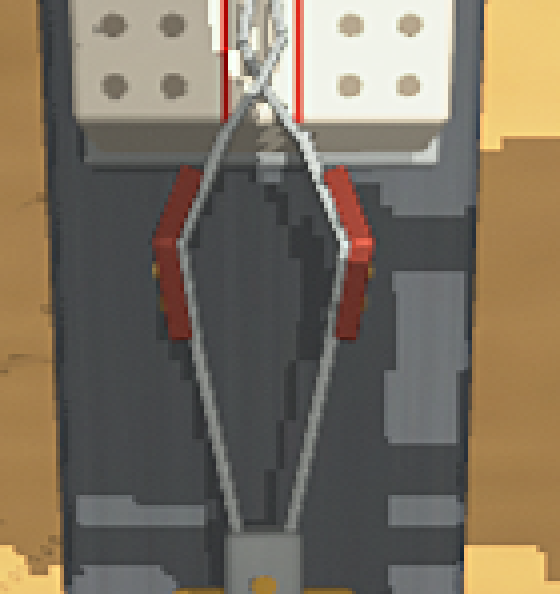

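Request:
move_arm(
  motion=[
    [0.3, -0.03, 0, 0, 0],
    [0.3, -0.07, 0, 0, 0],
    [0.3, -0.1, 0, 0, 0],
    [0.3, -0.12, 0, 0, 0],
    [0.3, -0.12, 0, 0, 0],
    [0.3, -0.12, 0, 0, 0],
  ],
)

```text
clock: 14.62
tcp_pos: [0.5523, -0.1333, 0.1404]
orientation: [-2.225, -2.217, 0.001]
ft_force: [-0.3, 0.3, 0.8]
grip_width: 0.349
```

```bash
python3 - <<'E'
from h import *
for n in ["wrist"]:
    f=arm.grab_frame(n);cv2.imwrite(f"pics/l_{n}.png",f["pixels"])
R=np.array(f["R"]);print(-R.T@np.array(f["t"]))
print(proj(f,[.5532,-.041,.058]),proj(f,[.5532,.011,.058]))
i=cv2.imread("pics/l_wrist.png");cv2.imwrite("pics/l_c.png",cv2.resize(i[60:260,240:420],None,fx=4,fy=3,interpolation=cv2.INTER_NEAREST))
E
```

```text
[ 0.55281482 -0.05501757  0.30113064]
(np.float64(327.7395562300515), np.float64(83.58753466914104)) (np.float64(327.428390008889), np.float64(-26.567166898621394))
```

View pics/l_c.png

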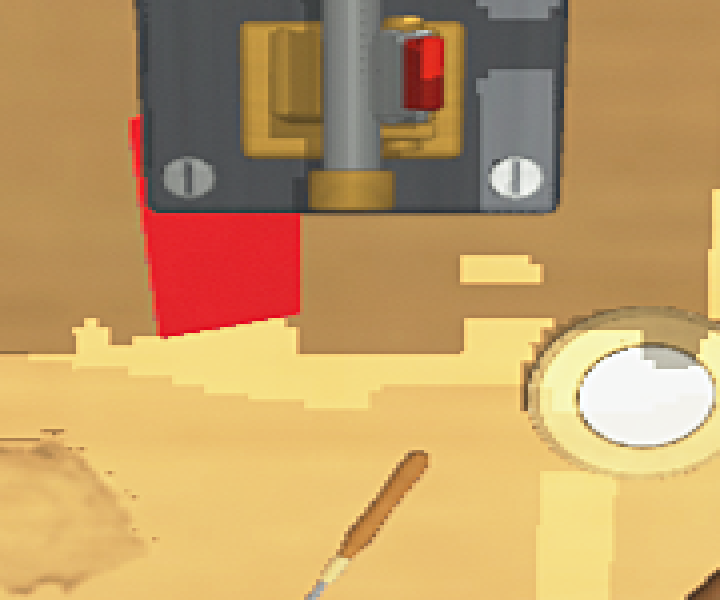

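```bash
python3 - <<'E'
from h import *
i=cv2.imread("pics/l_wrist.png");cv2.imwrite("pics/l_d.png",cv2.resize(i[55:130,295:360],None,fx=8,fy=8,interpolation=cv2.INTER_NEAREST))
E
```

```text
(no output)
```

View pics/l_d.png

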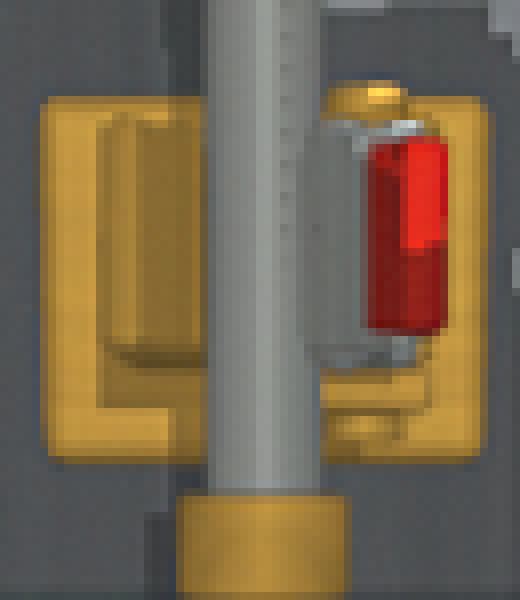

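```bash
python3 - <<'E'
from h import *
f=arm.grab_frame("wrist");s=arm.sense();print(s["tcp_pos"],cv2.Rodrigues(s["orientation"])[0].round(4),s["clock"])
R=np.array(f["R"]);c=-R.T@np.array(f["t"])+np.array([.55304,-.01448,.14124])-s["tcp_pos"]
f["t"]=-R@c
for n,u,v,z in [("gL",298.75,73.6,.058),("gR",352.75,73.6,.058),("heelr",326,150+122/3.3,.058),("capend",326.5,150+575/3.3,.058),("shk",326,250,.058),("bL",278.5,36.5,.048),("bR",373,36.5,.048),("lL",316.2,20,.048),("lR",334.8,20,.048),("x",325,28,.058),("pL",279,270,.008),("pR",374,270,.008)]:
    print(n,ray(f,u,v,z).round(4))
E
```

```text
[ 0.55255217 -0.13309958  0.14066727] [[ 2.8e-03  1.0e+00 -5.0e-04]
 [ 1.0e+00 -2.8e-03  6.0e-04]
 [ 6.0e-04 -6.0e-04 -1.0e+00]] 14.725
gL [0.5383 0.083  0.058 ]
gR [0.5672 0.0829 0.058 ]
heelr [0.5527 0.022  0.058 ]
capend [ 0.5527 -0.0655  0.058 ]
shk [ 0.5525 -0.0161  0.058 ]
bL [0.5271 0.1027 0.048 ]
bR [0.5784 0.1025 0.048 ]
lL [0.5477 0.1107 0.048 ]
lR [0.5577 0.1107 0.048 ]
x [0.5524 0.1051 0.058 ]
pL [ 0.5179 -0.0478  0.008 ]
pR [ 0.5875 -0.048   0.008 ]
```

Request:
move_arm(
  motion=[
    [0, 0.03, 0, 0, 0],
    [0, 0.08, 0, 0, 0],
    [0, 0.13, 0, 0, 0],
    [0, 0.175, 0, 0, 0],
    [0, 0.205, 0, 0, 0],
    [0, 0.216, 0, 0, 0],
    [0, 0.216, 0, 0, 0],
    [0, 0.216, 0, 0, 0],
    [0, 0.216, 0, 0, 0],
  ],
)

```text
clock: 15.85
tcp_pos: [0.5536, 0.08, 0.1411]
orientation: [2.229, 2.214, -0.0]
ft_force: [-0.7, 0.7, 0.1]
grip_width: 0.5
```

```bash
python3 - <<'E'
from h import *
f=arm.grab_frame("wrist");cv2.imwrite("pics/m_wrist.png",f["pixels"])
s=arm.sense();print(s["clock"],s["tcp_pos"],s["ft_force"],s["grip_width"],cv2.Rodrigues(s["orientation"])[0].round(4))
E
```

```text
15.9 [0.55356099 0.08030479 0.14109206] [ 1.09219714 -0.49984218 -0.54155953] 0.4994160641363821 [[ 6.2e-03  1.0e+00  1.0e-04]
 [ 1.0e+00 -6.2e-03 -0.0e+00]
 [-0.0e+00  1.0e-04 -1.0e+00]]
```

View pics/m_wrist.png

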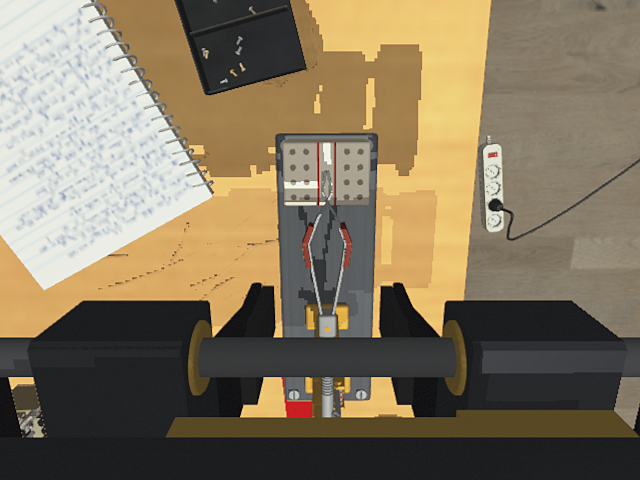

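Request:
move_arm(
  motion=[
    [0, 0.0025, -0.0006, 0.02, 0],
    [0, 0.0025, -0.0006, 0.05, 0],
    [0, 0.0025, -0.0006, 0.075, 0],
    [0, 0.0025, -0.0006, 0.09, 0],
    [0, 0.0025, -0.0006, 0.096, 0],
    [0, 0.0025, -0.0006, 0.096, 0],
    [0, 0.0025, -0.0006, 0.096, 0],
  ],
  grip_force=25,
)

```text
clock: 16.77
tcp_pos: [0.5535, 0.0841, 0.0459]
orientation: [2.226, 2.216, 0.002]
ft_force: [-0.2, -0.5, -0.5]
grip_width: 0.497
```

```bash
python3 - <<'E'
from h import *
f=arm.grab_frame("wrist");cv2.imwrite("pics/n_wrist.png",f["pixels"])
s=arm.sense();print(s["clock"],s["tcp_pos"],s["ft_force"],s["grip_width"],cv2.Rodrigues(s["orientation"])[0].round(4))
E
```

```text
16.825 [0.55342614 0.0840766  0.04583661] [ 0.70251614 -0.46179672  0.32053832] 0.5003701981140078 [[ 4.5e-03  1.0e+00  1.2e-03]
 [ 1.0e+00 -4.5e-03  6.0e-04]
 [ 6.0e-04  1.2e-03 -1.0e+00]]
```

View pics/n_wrist.png

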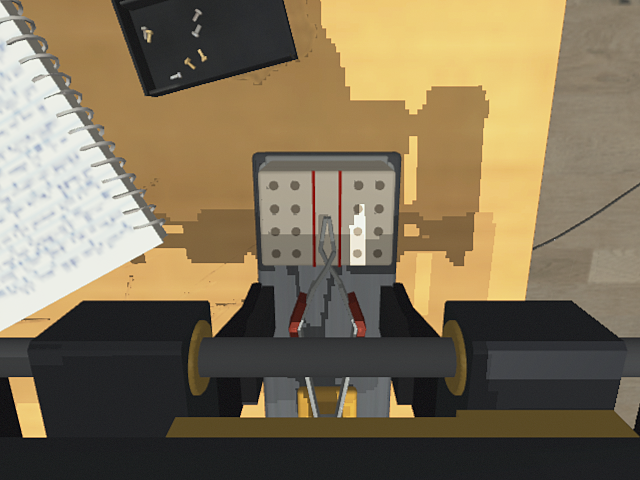

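Request:
move_arm(
  motion=[
    [0.2, 0, 0, 0, 0],
    [0.3, 0, 0, 0, 0],
    [0.36, 0, 0, 0, 0],
    [0.4, 0, 0, 0, 0],
    [0.4, 0, 0, 0, 0],
    [0.4, 0, 0, 0, 0],
  ],
  grip_force=25,
)

```text
clock: 17.58
tcp_pos: [0.553, 0.0843, 0.0451]
orientation: [-2.226, -2.217, -0.001]
ft_force: [1.6, 1.4, 0.5]
grip_width: 0.302
```

```bash
cat > look.py <<'E'
from h import *
import sys
k=sys.argv[1]
f=arm.grab_frame("wrist");i=f["pixels"];cv2.imwrite(f"pics/{k}_wrist.png",i)
s=arm.sense();print(s["clock"],s["tcp_pos"],s["ft_force"],s["grip_width"])
cv2.imwrite(f"pics/{k}_c.png",cv2.resize(i[160:340,255:395],None,fx=4,fy=3.33,interpolation=cv2.INTER_NEAREST))
E
python3 look.py o
```

```text
17.625 [0.55304628 0.08426387 0.04511426] [ 2.52215933  2.09577767 -0.23024709] 0.3021073001993395
```

View pics/o_c.png

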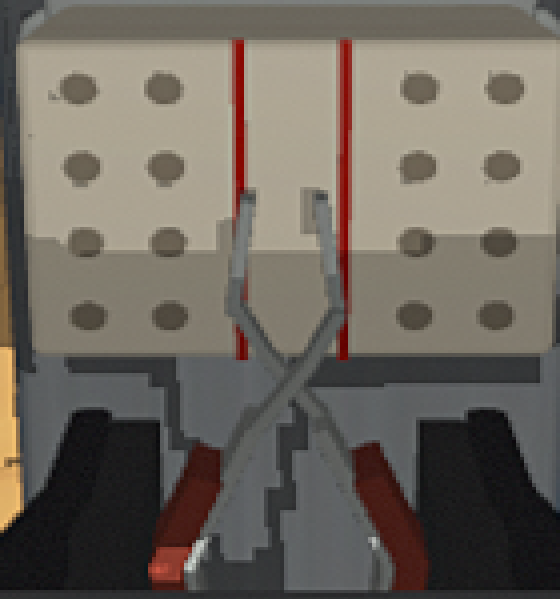

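Request:
move_arm(
  motion=[
    [0.41, 0, 0.0003, 0, 0],
    [0.42, 0, 0.0005, 0, 0],
    [0.43, 0, 0.0005, 0, 0],
    [0.44, 0, 0.0005, 0, 0],
    [0.44, 0, 0.0005, 0, 0],
    [0.44, 0, 0.0005, 0, 0],
  ],
)

```text
clock: 18.38
tcp_pos: [0.5533, 0.0843, 0.045]
orientation: [-2.226, -2.217, -0.0]
ft_force: [0.0, 6.5, -0.6]
grip_width: 0.281
```

```bash
python3 look.py p
```

```text
18.425 [0.55336272 0.08421073 0.04503916] [ 0.218752    4.493088   -0.45701209] 0.27836391065657606
```

View pics/p_c.png

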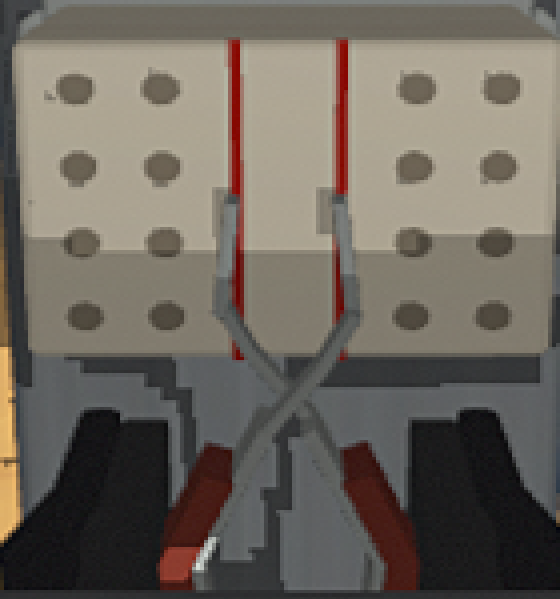

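Request:
move_arm(
  motion=[
    [0.445, 0.0005, 0.0002, 0, 0],
    [0.448, 0.0005, 0.0002, 0, 0],
    [0.448, 0.0005, 0.0002, 0, 0],
    [0.448, 0.0005, 0.0002, 0, 0],
  ],
)

```text
clock: 18.92
tcp_pos: [0.5535, 0.0842, 0.045]
orientation: [-2.227, -2.216, 0.0]
ft_force: [0.1, 2.7, 1.0]
grip_width: 0.277
```

```bash
python3 look.py q; python3 - <<'E'
from h import *
i=cv2.imread("pics/q_wrist.png");cv2.imwrite("pics/q_d.png",cv2.resize(i[205:260,300:355],None,fx=10,fy=10,interpolation=cv2.INTER_NEAREST))
f=arm.grab_frame("scene");i=f["pixels"];cv2.imwrite("pics/q_scene.png",i);cv2.imwrite("pics/q_s.png",cv2.resize(i[190:300,270:350],None,fx=5.4,fy=5.4,interpolation=cv2.INTER_CUBIC))
E
```

```text
18.975 [0.55355013 0.08422097 0.04500022] [0.46720304 2.42384485 0.1572848 ] 0.2735700887236857
```

View pics/q_d.png

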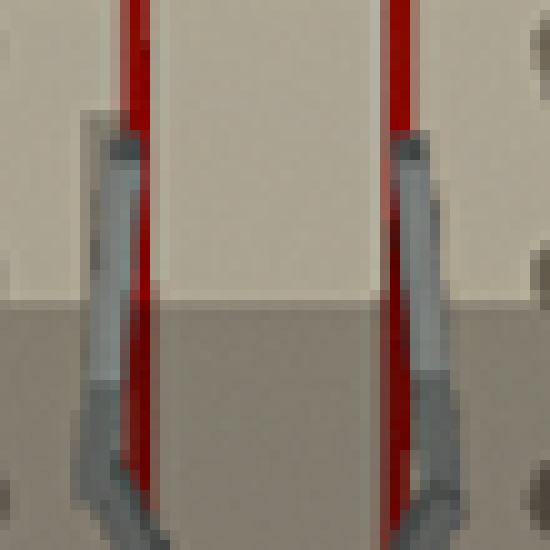

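View pics/q_s.png

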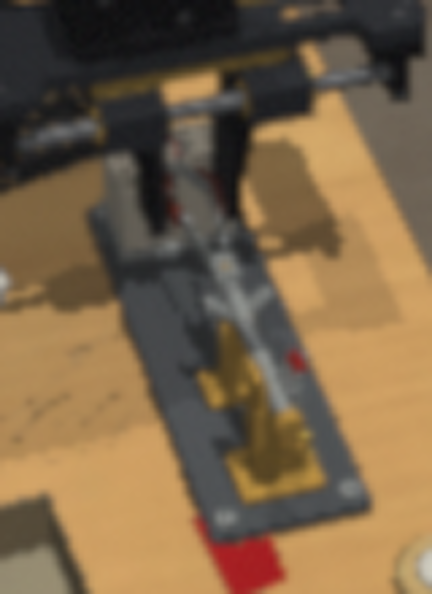

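```bash
python3 - <<'E'
from h import *
f=arm.grab_frame("wrist");i=f["pixels"]
for r in [214,219,220,222,224,226,230]:
    print(r,[tuple(int(v) for v in i[r,c]) for c in range(308,318)]); print('   ',[tuple(int(v) for v in i[r,c]) for c in range(336,346)])
for z in (.048,.058,.06):
    print(z,ray(f,313.5,222,z),ray(f,340.5,222,z),np.linalg.norm(ray(f,313.5,222,z)-ray(f,340.5,222,z))/27)
print(ray(f,313.3,212,.048),ray(f,339.6,212,.048))
s=arm.sense();print(s["clock"],s["grip_width"],s["ft_force"])
E
```

```text
214 [(146, 164, 172), (147, 165, 172), (152, 170, 174), (135, 151, 169), (69, 79, 144), (4, 12, 135), (0, 0, 132), (141, 156, 165), (154, 172, 174), (147, 165, 171)]
    [(149, 167, 173), (158, 177, 176), (90, 102, 147), (2, 9, 135), (0, 7, 133), (106, 117, 158), (146, 163, 172), (148, 167, 173), (146, 164, 172), (147, 165, 172)]
219 [(122, 136, 143), (111, 125, 131), (98, 106, 109), (82, 85, 81), (73, 75, 71), (71, 72, 73), (29, 31, 111), (136, 152, 165), (152, 170, 175), (146, 164, 172)]
    [(150, 166, 173), (158, 176, 178), (86, 97, 138), (56, 57, 91), (72, 72, 73), (69, 68, 63), (103, 109, 110), (143, 159, 166), (148, 165, 175), (145, 162, 170)]
220 [(122, 136, 143), (111, 124, 130), (100, 107, 110), (79, 79, 77), (73, 74, 67), (77, 77, 64), (32, 32, 102), (134, 150, 164), (152, 171, 176), (146, 163, 171)]
    [(148, 165, 173), (156, 174, 177), (84, 96, 139), (68, 68, 90), (78, 79, 69), (65, 66, 62), (96, 102, 100), (142, 157, 165), (150, 166, 175), (147, 165, 173)]
222 [(123, 137, 144), (110, 123, 130), (108, 114, 115), (116, 120, 118), (122, 126, 120), (124, 128, 115), (55, 55
[... 973 characters left out ...]
7, 123), (127, 132, 119), (71, 73, 112), (0, 0, 127), (138, 154, 166), (153, 171, 173), (147, 164, 170)]
    [(148, 166, 173), (160, 179, 182), (88, 99, 128), (0, 2, 86), (109, 112, 112), (125, 127, 121), (120, 123, 119), (110, 113, 110), (139, 154, 162), (148, 167, 175)]
0.048 [0.54873226 0.12207432 0.048     ] [0.55900036 0.12202528 0.048     ] 0.0003803042558100753
0.058 [0.54906288 0.12464908 0.058     ] [0.5586797  0.12460314 0.058     ] 0.00035618244789187395
0.06 [0.549129   0.12516403 0.06      ] [0.55861556 0.12511872 0.06      ] 0.0003513580863082295
[0.54870964 0.12597219 0.048     ] [0.55864322 0.1259248  0.048     ]
19.075 0.2768478032304937 [-0.55347159  2.6179197   0.88322408]
```

Request:
move_arm(
  motion=[
    [0.454, 0.0002, 0, 0, 0],
    [0.46, 0.0003, 0, 0, 0],
    [0.46, 0.0003, 0, 0, 0],
    [0.46, 0.0003, 0, 0, 0],
    [0.46, 0.0003, 0, 0, 0],
  ],
)

```text
clock: 19.7
tcp_pos: [0.5536, 0.0844, 0.045]
orientation: [2.227, 2.216, -0.0]
ft_force: [-0.8, -0.1, 1.0]
grip_width: 0.275
```

```bash
cat > gap.py <<'E'
from h import *
f=arm.grab_frame("wrist");i=f["pixels"].astype(int);cv2.imwrite("pics/r_wrist.png",f["pixels"])
for r in [218,219,220,221,222,223,224]:
    print(r,[tuple(map(int,i[r,c])) for c in range(310,317)]); print('   ',[tuple(map(int,i[r,c])) for c in range(336,344)])
cv2.imwrite("pics/r_d.png",cv2.resize(f["pixels"][205:260,300:355],None,fx=10,fy=10,interpolation=cv2.INTER_NEAREST))
for h in range(3):
    s=arm.sense();print(s["clock"],s["tcp_pos"],s["grip_width"],s["ft_force"])
E
python3 gap.py
```

```text
218 [(112, 124, 127), (94, 105, 119), (46, 52, 104), (1, 10, 131), (0, 2, 122), (139, 156, 161), (154, 173, 175)]
    [(151, 168, 174), (141, 157, 165), (74, 83, 118), (0, 0, 99), (9, 10, 97), (100, 111, 119), (106, 116, 116), (98, 107, 112)]
219 [(87, 92, 90), (81, 84, 85), (71, 71, 75), (37, 38, 128), (0, 0, 132), (140, 156, 164), (152, 170, 173)]
    [(152, 169, 174), (132, 148, 159), (64, 73, 115), (0, 0, 100), (63, 63, 88), (86, 90, 86), (80, 84, 81), (70, 72, 71)]
220 [(75, 76, 72), (74, 75, 67), (81, 83, 62), (43, 46, 126), (0, 0, 136), (140, 155, 166), (151, 170, 173)]
    [(151, 169, 175), (133, 148, 159), (67, 74, 116), (0, 0, 101), (88, 90, 93), (84, 86, 76), (70, 72, 66), (62, 62, 59)]
221 [(88, 88, 85), (80, 82, 75), (81, 84, 82), (44, 47, 130), (0, 0, 136), (139, 156, 166), (153, 171, 174)]
    [(151, 170, 174), (133, 150, 169), (67, 75, 121), (0, 0, 101), (68, 69, 92), (84, 86, 83), (85, 87, 83), (86, 86, 84)]
222 [(117, 119, 117), (119, 122, 116), (98, 102, 103), (46, 49, 130), (0, 0, 134), (138, 155, 164), (152, 170, 173)]
    [(151, 169, 174), (134, 151, 173), (70, 
[... 176 characters left out ...]
 156, 165), (153, 172, 175)]
    [(150, 169, 174), (135, 151, 173), (67, 77, 123), (0, 0, 100), (47, 48, 82), (120, 124, 118), (129, 131, 127), (121, 124, 121)]
224 [(121, 124, 121), (128, 132, 124), (88, 91, 97), (27, 31, 126), (0, 0, 133), (140, 156, 165), (153, 171, 173)]
    [(150, 168, 173), (134, 151, 173), (67, 76, 121), (0, 0, 99), (31, 34, 82), (116, 120, 114), (126, 128, 123), (119, 123, 120)]
19.75 [0.55357435 0.0843511  0.04498635] 0.2699532063352412 [-0.40736195 -0.59101946  0.93035371]
19.75 [0.55357435 0.0843511  0.04498635] 0.2699532063352412 [-0.40736195 -0.59101946  0.93035371]
19.75 [0.55357435 0.0843511  0.04498635] 0.2699532063352412 [-0.40736195 -0.59101946  0.93035371]
```

View pics/r_d.png

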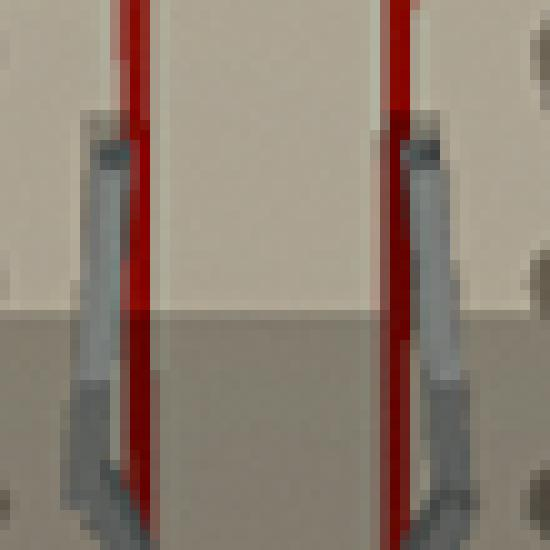

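Request:
move_arm(
  motion=[
    [0.463, 0, 0, 0, 0],
    [0.463, 0, 0, 0, 0],
    [0.463, 0, 0, 0, 0],
    [0.463, 0, 0, 0, 0],
    [0.463, 0, 0, 0, 0],
    [0.463, 0, 0, 0, 0],
    [0.463, 0, 0, 0, 0],
    [0.463, 0, 0, 0, 0],
  ],
)

```text
clock: 20.75
tcp_pos: [0.5536, 0.0845, 0.045]
orientation: [2.227, 2.216, -0.0]
ft_force: [0.7, -3.0, 0.2]
grip_width: 0.265
```

```bash
python3 gap.py; python3 - <<'E'
from h import *
for n in ("scene","top"): 
    f=arm.grab_frame(n); cv2.imwrite(f"pics/s_{n}.png",f["pixels"])
i=cv2.imread("pics/s_scene.png");cv2.imwrite("pics/s_s.png",i[170:430,200:420].repeat(2,0).repeat(2,1))
E
```

```text
218 [(117, 131, 135), (102, 116, 131), (50, 58, 107), (0, 4, 128), (35, 42, 144), (140, 156, 168), (152, 169, 173)]
    [(152, 169, 173), (135, 151, 172), (70, 79, 123), (0, 0, 99), (0, 2, 101), (109, 122, 129), (120, 134, 136), (123, 136, 141)]
219 [(88, 94, 93), (92, 99, 100), (61, 64, 89), (15, 20, 129), (12, 17, 129), (138, 155, 163), (153, 171, 175)]
    [(153, 170, 174), (137, 152, 173), (69, 78, 123), (0, 3, 100), (13, 18, 99), (85, 89, 96), (89, 96, 93), (86, 91, 92)]
220 [(71, 72, 68), (82, 84, 75), (70, 71, 75), (28, 32, 127), (0, 0, 122), (139, 156, 161), (154, 172, 175)]
    [(152, 169, 174), (136, 151, 173), (70, 79, 124), (0, 0, 99), (35, 37, 95), (70, 71, 74), (72, 73, 67), (64, 63, 60)]
221 [(70, 73, 67), (75, 76, 67), (63, 64, 79), (26, 30, 128), (0, 0, 132), (140, 156, 165), (153, 171, 174)]
    [(150, 169, 173), (135, 152, 173), (69, 78, 123), (0, 2, 101), (31, 34, 89), (70, 73, 74), (74, 75, 71), (70, 72, 68)]
222 [(112, 114, 111), (118, 120, 112), (78, 80, 92), (24, 29, 128), (0, 3, 135), (140, 156, 165), (153, 171, 174)]
    [(151, 168, 173), (134, 151, 173), (6
[... 171 characters left out ...]
(141, 156, 166), (153, 171, 174)]
    [(152, 170, 175), (133, 149, 170), (69, 78, 123), (0, 2, 99), (16, 19, 90), (111, 114, 112), (128, 130, 125), (122, 125, 122)]
224 [(125, 127, 123), (130, 132, 123), (76, 77, 94), (3, 12, 125), (0, 2, 134), (140, 156, 165), (153, 172, 174)]
    [(150, 169, 174), (135, 152, 174), (69, 78, 122), (0, 1, 99), (16, 19, 95), (104, 106, 106), (124, 126, 121), (122, 124, 121)]
20.8 [0.55358707 0.08454564 0.04503827] 0.2695986449249054 [ 0.53675023 -3.33703547  0.59737624]
20.8 [0.55358707 0.08454564 0.04503827] 0.2695986449249054 [ 0.53675023 -3.33703547  0.59737624]
20.8 [0.55358707 0.08454564 0.04503827] 0.2695986449249054 [ 0.53675023 -3.33703547  0.59737624]
```

View pics/r_wrist.png

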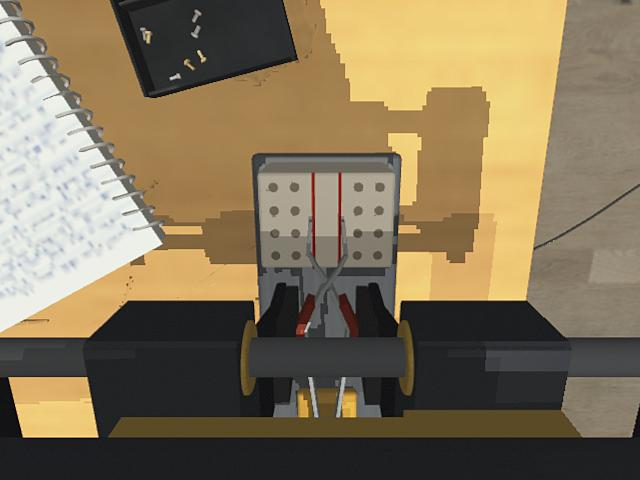

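View pics/s_s.png

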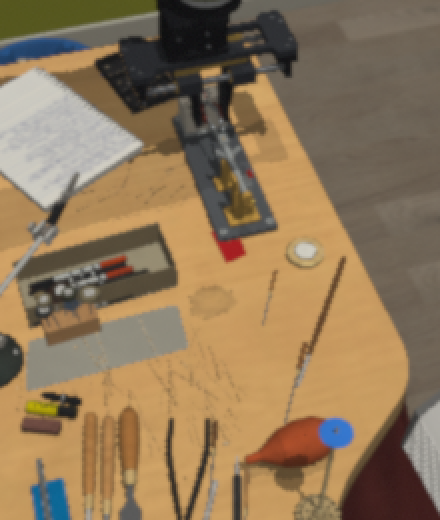

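Request:
move_arm(
  motion=[
    [0.463, -0.0002, 0, 0, 0],
    [0.463, -0.0002, 0, 0, 0],
    [0.463, -0.0002, 0, 0, 0],
    [0.463, -0.0002, 0, 0, 0],
    [0.463, -0.0002, 0, 0, 0],
    [0.463, -0.0002, 0, 0, 0],
    [0.463, -0.0002, 0, 0, 0],
    [0.463, -0.0002, 0, 0, 0],
  ],
)

```text
clock: 21.9
tcp_pos: [0.5536, 0.0845, 0.0451]
orientation: [-2.226, -2.216, -0.0]
ft_force: [-0.7, -2.7, 0.3]
grip_width: 0.269
```

```bash
python3 gap.py | grep -A1 -E "^(220|222|2[0-9]\.)"; python3 - <<'E'
import cv2
i=cv2.imread("pics/s_top.png");cv2.imwrite("pics/s_t.png",i[190:400,140:640])
E
```

```text
220 [(72, 72, 69), (78, 80, 71), (67, 68, 72), (28, 33, 127), (10, 15, 129), (139, 155, 164), (152, 171, 174)]
    [(151, 169, 173), (134, 150, 172), (69, 78, 123), (0, 0, 100), (33, 35, 94), (75, 76, 78), (73, 75, 68), (66, 67, 62)]
--
222 [(114, 115, 114), (119, 121, 111), (77, 80, 92), (22, 27, 128), (0, 0, 131), (140, 155, 164), (153, 172, 174)]
    [(152, 170, 174), (135, 152, 173), (67, 78, 123), (0, 0, 100), (30, 33, 88), (105, 109, 103), (118, 120, 115), (111, 114, 111)]
--
21.95 [0.55358088 0.08455875 0.04502379] 0.26807223824997584 [ 0.00884824 -2.76068806  0.44100165]
21.95 [0.55358088 0.08455875 0.04502379] 0.26807223824997584 [ 0.00884824 -2.76068806  0.44100165]
21.95 [0.55358088 0.08455875 0.04502379] 0.26807223824997584 [ 0.00884824 -2.76068806  0.44100165]
```

View pics/s_t.png

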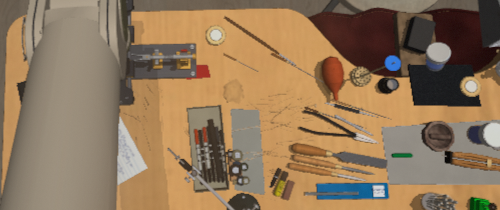

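```bash
python3 -c "
from workcell import arm
print(arm.sign_off())"
```

```text
the job is handed in; nothing more can be done
None
```

The tweezers are mounted in the stand and I handed in at about 22 s, with the gripper still holding the tips open over the two red lines.

- **Mounting:** I gripped the tweezers by the knurled shank, laid them in the V rest and pushed them down past the sprung jaw. The downward force rose to about 20 N as they bottomed. A close wrist picture then showed the jaw's nose lapping over the shank in the fork clip. The scene picture showed the red tab back within a pixel of where it started.
- **Gap:** In the wrist picture the tips stand about 9.7–10.0 mm apart, centred on the lines to within a few tenths of a mm. Over the last second the tip edges did not move.
- **Disagreement:** The gripper's own opening reading (about 23.4 mm) would put the gap nearer 11 mm. I went by the camera, because that reading also came out 1.6 mm too small on the 8 mm shank at 50 N.
- **Residual push:** A lengthwise force of about 3 N stayed between the fingers and the grips at the end. A 0.2 mm correction hardly changed it.
- **Bystanders:** The fine tweezers and part of the cutters' area were behind the arm in the last pictures, but I did not work near them. The dial plate and puffer looked where they were at the start.

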